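# Seal the ice-cream tub

### The arm

A 6-joint arm with a two-finger parallel gripper is mounted at the origin on the work surface. World frame = base frame: x ahead of the robot, y to its left, z up, the work surface at z = 0. Lengths are in mm, angles in rad, forces in N, time in s.
With the tool pointing down it reaches from about 300 to 775 mm from the base axis. Payload 14.6 kg.
Tool frame: the origin (TCP) lies midway between the tips of the shut fingers; the grasp point (between the pads) lies 19 mm behind it (grip_depth is the distance from the TCP to the grasp point, in mm); z points along the fingers, y is the direction in which the jaws open and shut (so a half turn about z gives the same grasp; the last joint's range is limited). The gripper opens to 94 mm and grips with 3 to 60 N. Pads are 16 mm wide; open, the fingers measure 119 mm over their backs; the gripper's body (75 mm by 177 mm) begins 78 mm behind the grasp point.
Start: joints at [1.036, 0.3, 1.521, -0, 1.321, -0.067], TCP at [248.004, 490.901, 205.446] pointing down, gripper open.
Joint ranges: [-3.03, 3.03], [-0.79, 2.21], [0.23, 2.52], [-1.04, 4.18], [0, 3.07], [-2.55, 2.55]. Speed limits (rad/s): [2.22, 2.22, 2.57, 3.14, 3.14, 3.14].

### API

Orientations are given as [roll, pitch, yaw] about the fixed x, y, z axes, in that order (R = Rz(yaw) Ry(pitch) Rx(roll)).
In Python, from cell import read_state, camera, camera_info, sign_off, grip_depth gives the robot as it stands.
- The arm moves only by the tool drive_tool, never from a script. Its argument "motion" is one flat list of numbers, 4 for each row, row after row: the shift along the tool's x, y, z in mm, then the turn about the tool's z in rad. A call has 1 to 8 rows; each row shifts and turns the pose as measured when the row begins, along the tool's axes as they then stand; what a row does not reach is not made up. A row lasts 1/12 s, in which the tool goes at most 41.7 mm and 7.16 degrees, less where a joint would pass 70% of its speed; a pose out of reach is approached as far as the arm can. A call is refused whole if a number of a shift passes 41.7 or a number of a turn 0.125, either way. A call with a gripper value outside its range is refused whole. "jaw" is the closure, from 0 (fully open) to 1 (shut), set as the call begins (left out, the last holds). The fingers move at their own pace and stop on an object; "grip_force" is the grip in N (left out, the last holds). Time passes only in rows, so rows that do not move let the fingers close. It gives the time, the measured TCP pose, the force and the opening at its end, in the units of the state.
- read_state(): the state, without advancing time (a new reading comes with each control period).
- camera(name): name is "scene" or "top" or "wrist"; returns the picture (480x640x3 uint8, red, green, blue); there is no depth.
- camera_info(name): a dict with "fovy" (degrees; the focal length in pixels is half the picture's height over the tangent of half this angle, whatever the lens; pixels are square), "cx", "cy" (the principal point, pixels), "camera_from_world" (4x4, takes a point from world to camera coordinates). Camera axes: x right, y up, looking along -z (the intrinsics and any distortion apply to the point x, -y, -z); pixel columns grow to the right and rows downward; lengths in mm; the calibration is good to about 2 mm. A picture is of the moment at which its call begins: read the wrist's pose just before it. camera_info takes no time and is no camera call; for the wrist camera it gives the pose at the moment of the call.
- sign_off(): hands the job in, once; it reports no verdict.
The state is a dict: "clock": time; "joints": joint angles; "qd": joint speeds; "effort": joint torques, N m; "eef_pos": TCP position; "eef_rot": TCP orientation; "wrist_force": force on the tool from outside, world axes, zero at the start; "moment": the same for the moment, N m; "finger_gap": finger opening in mm.
Only numpy, scipy, OpenCV 4.12 (cv2) and the standard library are available. Lean on these libraries where they do the work, as an engineer would, in place of code of your own. Each camera call takes 0.05 s, during which the arm holds its last target. There are 200 camera calls.

### The job

Seal the lid of the round ice-cream tub with light fingertip presses: first press the wide catch above the pull tongue fully down, then the narrow catch straight across the lid, and only then the round vent plug in the middle. Press gently, without lifting, shifting or tipping the tub, and leave the cups, glass and scoop alone.

Things in the scene. Friction and masses are not known exactly. Their poses are not given: they have to be found in the camera images.
- tub: Round kraft-paper ice-cream tub with a grey plastic lid, loose on a 12 mm thick wooden serving board, about 0.9 kg, 188 mm across the lid, 164 mm across the foot, lid top 91 mm above its underside. Origin at the centre of the underside; z up, x points to the wide catch and the pull tongue (a thin grey tongue 30 mm wide at the lid's edge, reaching 116 mm from the axis).
- wide_catch_top (a point): Centre of the flat top of the wide white catch on the lid's rim above the pull tongue, 72 mm from the tub's axis. Top 56 mm along the rim by 26 mm radially, with a lip over the edge; stands 12 mm above the lid when up, 4 mm when down. This point moves down with it.
- narrow_catch_top (a point): Centre of the flat top of the narrow white catch, on the rim straight opposite the wide one, 72 mm from the tub's axis. Top 24 mm along the rim by 26 mm radially, with a lip over the edge; stands 12 mm above the lid when up, 4 mm when down. Moves down with it.
- plug_top (a point): Centre of the flat top of the round white vent plug in the middle of the lid, 28 mm across; stands 12 mm above the lid when up, 4 mm when down. Moves down with it.
- wide_catch (a joint): How far the wide catch is pressed. Its joint reads 0 when it stands fully up and 0.008 m when fully down; it moves straight down into the lid against friction of about 3.5 N, has no spring, and stays where it is left (it may start up to 2 mm down). 
- narrow_catch (a joint): How far the narrow catch is pressed. Its joint reads 0 when it stands fully up and 0.008 m when fully down; it moves straight down into the lid against friction of about 3.5 N, has no spring, and stays where it is left (it may start up to 2 mm down). 
- plug (a joint): How far the vent plug is pressed. Its joint reads 0 when it stands fully up and 0.008 m when fully down; it moves straight down into the lid against friction of about 3.5 N, has no spring, and stays where it is left (it may start up to 2 mm down). 
- cup_stack: Loose stack of paper cups, 69 mm across, 114 mm high, on the board beside the tub. Origin under its centre.
- tumbler: Loose drinking glass, 68 mm across, 90 mm high, on the board beside the tub. Origin under its centre.
- scoop: Loose ice-cream scoop lying on the board on the other side, blue handle, 225 mm long along its x, up to 30 mm high; origin underneath, near its middle.
Things that resemble listed ones, but are neither listed nor needed, are in the scene too. Leave any blue or orange look-alike of the tub alone.

How it is judged (in metres and radians):
On the way, in this order (a step that is already met when the one before it is completed fails the run):
1. the wide catch is pressed down (value of joint wide_catch above 0.0062 m), for 0.1 s.
2. then the narrow catch is pressed down (value of joint narrow_catch above 0.0062 m), for 0.1 s.
3. last, the vent plug is pressed down (value of joint plug above 0.0062 m), for 0.1 s.
At the end, for the whole second after the job is handed in: Both catches and the vent plug are down by more than 6.2 of their 8 mm, and the tub rests upright (within 0.05 rad), within 20 mm of where it stood (value of joint each of wide_catch, narrow_catch, plug above 0.0062 m and angle between tub's own z axis and vertical below 0.05 rad and distance of tub from where it was at the start of the episode below 0.02 m and linear speed of tub below 0.01 m/s); the robot touches nothing.
It fails at once if the tub is pressed or pushed with more than 25 N (contact force between the arm and tub above 25 N).
It fails at once if the tub is shifted or lifted by more than 20 mm (distance of tub from where it was at the start of the episode above 0.02 m).
It fails at once if the tub is lifted off the board by more than 8 mm (height (world z) of tub above 0.02 m).
It fails at once if the tub is tipped by more than 0.15 rad (angle between tub's own z axis and vertical above 0.15 rad).
It fails at once if the cups, the glass or the scoop is moved by more than 25 mm (distance of any of cup_stack, tumbler, scoop from where it was at the start of the episode above 0.025 m).
It also fails if it takes over 43 s, if anything falls off the work surface, if the arm or the gripper's body presses on something with over 40 N, if the wrist force passes 120 N, or if a joint passes its speed limit or range.

## Working session

There is one attempt and no reset: what is moved stays moved. The work goes in short steps, Python scripts to look and compute and a tool call to move; the robot and the scene stay as the last step left them, time stands still between calls to the robot, and variables do not carry over. Pictures are saved under pics/ and viewed, on a budget of 10 in all, crops included, one or two more only if the job needs it, and the job is handed in when it is done.

Besides the shell and the picture viewer there is one more tool, called as name(argument=value, ...), one argument or row to a line, values as JSON. drive_tool: Moves the arm, as the interface text tells. Its arguments: {"type":"object","properties":{"motion":{"type":"array","items":{"type":"number"}},"jaw":{"type":"number"},"grip_force":{"type":"number"}},"required":["motion"]}

```bash
mkdir -p pics; ls
python3 - <<'E'
from cell import *
import cv2,numpy as np
for n in("top","scene"):
    im=camera(n); cv2.imwrite(f"pics/{n}0.png",im[:,:,::-1]); i=camera_info(n); print(n,i)
s=read_state(); print({k:np.round(s[k],3).tolist() for k in s}, grip_depth)
E
```

```text
pics
top {'fovy': 50.17448466077771, 'cx': 316.42680099896353, 'cy': 246.32632905578393, 'camera_from_world': array([[-9.91350870e-03, -9.99667325e-01,  2.38109678e-02,
         2.72313868e+01],
       [ 9.96764111e-01, -7.97955906e-03,  7.99852088e-02,
        -5.17050114e+02],
       [-7.97685987e-02,  2.45268522e-02,  9.96511618e-01,
        -1.14598554e+03],
       [ 0.00000000e+00,  0.00000000e+00,  0.00000000e+00,
         1.00000000e+00]])}
scene {'fovy': 43.3148649437063, 'cx': 323.76592757383196, 'cy': 234.9435846363083, 'camera_from_world': array([[-2.71264004e-02,  9.99575046e-01,  1.06717655e-02,
        -8.73158189e+00],
       [-6.65631842e-01, -2.60265393e-02,  7.45826301e-01,
         2.62946492e+02],
       [ 7.45787108e-01,  1.31281159e-02,  6.66054985e-01,
        -1.63458417e+03],
       [ 0.00000000e+00,  0.00000000e+00,  0.00000000e+00,
         1.00000000e+00]])}
{'clock': 0.1, 'joints': [1.036, 0.3, 1.522, -0.0, 1.321, -0.067], 'qd': [0.003, -0.0, -0.001, 0.001, 0.002, -0.001], 'effort': [0.003, -53.265, -35.329, 0.071, 0.024, 0.0], 'eef_pos': [247.901, 490.697, 204.939], 'eef_rot': [-3.141, -0.0, 2.674], 'wrist_force': [-0.174, 0.164, 0.657], 'moment': [0.029, -0.029, -0.037], 'finger_gap': 94.026} 18.8
```

View pics/top0.png

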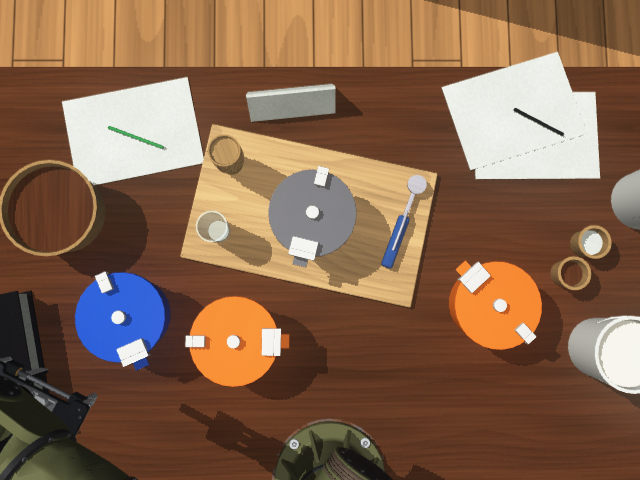

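View pics/scene0.png

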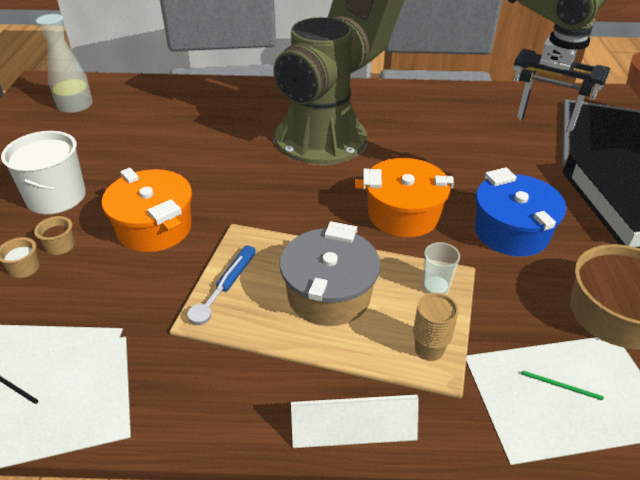

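Both views show the grey-lidded tub at top px (312,212): wide catch at (304,248) with the tongue at (300,262), narrow catch at (321,177), plug at (312,212). The look-alikes are the blue tub (118,317) and the orange tubs (233,342) and (500,306). I choose the grey one on the board. Cups are at (226,152), the glass at (212,227) and the scoop at (403,222).

```bash
cat > h.py <<'E'
import numpy as np,cv2
def cast(info,u,v,z):
    f=240/np.tan(np.radians(info["fovy"]/2)); T=info["camera_from_world"]; R=T[:3,:3]; c=-R.T@T[:3,3]
    d=R.T@np.array([(u-info["cx"])/f,-(v-info["cy"])/f,-1]); return c+d*(z-c[2])/d[2]
def proj(info,p):
    f=240/np.tan(np.radians(info["fovy"]/2)); T=info["camera_from_world"]; q=T[:3,:3]@p+T[:3,3]
    return info["cx"]+f*q[0]/-q[2], info["cy"]-f*q[1]/-q[2]
E
python3 - <<'E'
from cell import *
from h import *
for n,roi in(("top",(262,160,362,272)),("scene",(270,215,390,325))):
    im=cv2.imread(f"pics/{n}0.png"); i=camera_info(n); x0,y0,x1,y1=roi
    hsv=cv2.cvtColor(im,cv2.COLOR_BGR2HSV)[y0:y1,x0:x1]
    w=((hsv[...,2]>185)&(hsv[...,1]<30)).astype(np.uint8)
    N,L,st,ce=cv2.connectedComponentsWithStats(w)
    for k in range(1,N):
        if st[k,4]>30: 
            u,v=ce[k]+[x0,y0]; print(n,"white",st[k],np.round([u,v],1),np.round(cast(i,u,v,114),1))
    g=((hsv[...,1]<50)&(hsv[...,2]>60)).astype(np.uint8)
    g=cv2.morphologyEx(g,cv2.MORPH_OPEN,np.ones((3,3)))
    c=max(cv2.findContours(g,0,2)[0],key=cv2.contourArea); c=cv2.convexHull(c)
    e=cv2.fitEllipse(c); print(n,"lid",e, np.round(cast(i,e[0][0]+x0,e[0][1]+y0,103),1))
i=camera_info("top")
print([np.round(cast(i,u,v,z),0) for u,v,z in((226,152,126),(212,227,102),(403,222,30))])
im=cv2.imread("pics/top0.png")[150:280,240:380]
cv2.imwrite("pics/crop0.png",cv2.resize(im,None,fx=4.5,fy=4.5,interpolation=2))
E
```

```text
top white [ 52   6  15  20 199] [320.9 175.8] [659.5  13.9 114. ]
top white [ 44  46  13  12 128] [311.9 211.6] [583.2  33.6 114. ]
top white [ 27  76  29  24 487] [302.8 247.8] [506.9  53.3 114. ]
top lid ((49.006980895996094, 55.35493850708008), (85.35443878173828, 98.72032928466797), 16.119535446166992) [576.7  35.5 103. ]
scene white [ 55   6  32  21 418] [341.1 230.4] [507.4  55.  114. ]
scene white [ 53  37  15  13 141] [330.2 257.6] [584.7  35.3 114. ]
scene white [ 39  63  19  19 239] [317.9 286.6] [659.2  15.1 114. ]
scene lid ((60.307289123535156, 47.437984466552734), (80.19216918945312, 99.57269287109375), 86.1162338256836) [586.2  35.8 103. ]
[array([708., 212., 126.]), array([553., 245., 102.]), array([ 570., -175.,   30.])]
```

View pics/crop0.png

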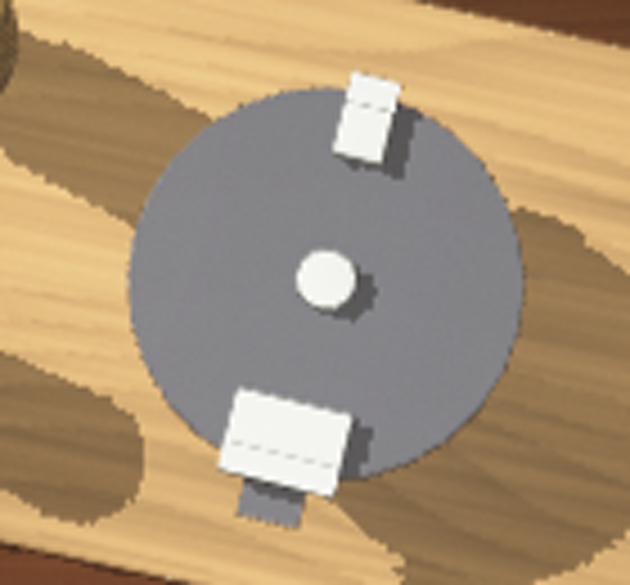

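The crop confirms the grey tub: wide catch over the tongue at bottom, narrow catch opposite, plug in the centre. Both cameras agree to about 2 mm. Plug ≈ (584, 34.5), wide ≈ (514, 53), narrow ≈ (654, 16).

drive_tool(
  motion=[-30,-19,0,0,-30,-19,0,0,-30,-19,0,0,-30,-19,0,0,-30,-19,0,0,-30,-19,0,0,-30,-19,0,0,-30,-19,0,0],
  jaw=1,
  grip_force=10,
)

```text
clock: 0.77
eef_pos: [394.8, 240.3, 202.2]
eef_rot: [-3.136, -0.002, 2.684]
wrist_force: [-0.2, 0.2, 0.2]
finger_gap: 44.3
```

drive_tool(
  motion=[-31,-19,0,0,-31,-19,0,0,-31,-19,0,0,-31,-19,0,0,-31,-19,0,0,-25,-16,0,0,0,0,0,-0.1,0,0,0,-0.1],
)

```text
clock: 1.43
eef_pos: [512.2, 44.4, 200.6]
eef_rot: [-3.135, -0.006, 2.88]
wrist_force: [-0.2, 0.5, -0.1]
finger_gap: 0.5
```

```bash
cat > go.py <<'E'
import sys,numpy as np
from cell import *
from scipy.spatial.transform import Rotation as R
s=read_state(); p=np.array(s["eef_pos"]); M=R.from_euler("xyz",s["eef_rot"]).as_matrix()
print(np.round(p,1),np.round(s["eef_rot"],3),np.round(s["wrist_force"],1),s["finger_gap"],s["clock"])
for n,t in dict(wide=(514.3,52.6),narrow=(653.7,16.4),plug=(584,34.5)).items():
    print(n,np.round(M.T@(np.r_[t,p[2]]-p),1))
E
python3 go.py
python3 - <<'E'
from cell import *
import cv2
cv2.imwrite("pics/w1.png",camera("wrist")[:,:,::-1])
E
```

```text
[512.2  44.4 200.6] [-3.135 -0.006  2.88 ] [-0.2  0.5 -0.1] 0.5208723343876155 1.4333
wide [ 0.1  8.5 -0.1]
narrow [-143.9    9.6   -0.9]
plug [-71.9   9.1  -0.5]
```

View pics/w1.png

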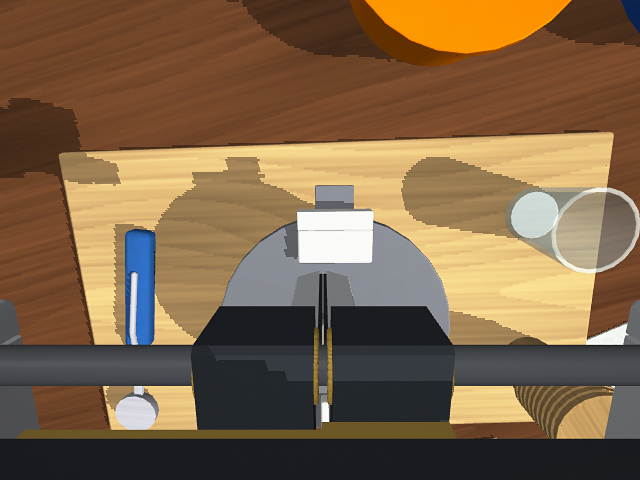

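The wrist view shows the wide catch (white, flat top centred about (336,246), lip to row 211) just ahead of the shut fingertips at (323,275). I'll move sideways over it, start down, and check the point numerically.

Run:
```python
from cell import *
from h import *
i=camera_info("wrist")
print([np.round(cast(i,u,v,114),1) for u,v in((336,246),(298,231),(372,231),(298,262),(373,262))], proj(i,np.array(read_state()["eef_pos"])))
```

```text
[array([512.2,  54.4, 114. ]), array([494.3,  30.2, 114. ]), array([507.8,  82.7, 114. ]), array([517. ,  23.9, 114. ]), array([531. ,  78.2, 114. ])] (np.float64(322.173599102351), np.float64(289.12568553685435))
```

drive_tool(
  motion=[0,8.5,15,0,0,0,20,0,0,0,15,0,0,0,10,0,0,0,5,0,0,0,0,0],
)

```text
clock: 1.98
eef_pos: [513.5, 53.2, 132.7]
eef_rot: [-3.135, -0.006, 2.878]
wrist_force: [-0.3, -0.7, -0.1]
finger_gap: 0.7
```

```bash
python3 go.py
```

```text
[513.5  53.2 132.7] [-3.135 -0.006  2.878] [-0.3 -0.7 -0.1] 0.7107396786125414 1.9833
wide [-0.9 -0.3 -0. ]
narrow [-144.9    1.    -0.8]
plug [-72.9   0.3  -0.4]
```

drive_tool(
  motion=[-0.5,0,8,0,0,0,5,0,0,0,2,0,0,0,1.5,0,0,0,1,0],
)

```text
clock: 2.4
eef_pos: [514.8, 53.2, 115.6]
eef_rot: [-3.136, -0.003, 2.877]
wrist_force: [-0.3, -0.5, -0.1]
finger_gap: 0.6
```

drive_tool(
  motion=[0,0,1,0,0,0,1,0,0,0,1,0],
)

```text
clock: 2.65
eef_pos: [515.1, 53.1, 113.0]
eef_rot: [-3.136, -0.002, 2.876]
wrist_force: [-2.7, -0.9, 3.7]
finger_gap: 0.3
```

drive_tool(
  motion=[0,0,1,0,0,0,1,0],
)

```text
clock: 2.82
eef_pos: [515.1, 53.1, 111.4]
eef_rot: [-3.136, -0.002, 2.876]
wrist_force: [-2.4, -0.0, 3.8]
finger_gap: 0.8
```

Contact with about 3.8 N of friction, as described.

drive_tool(
  motion=[0,0,1,0,0,0,1,0,0,0,1,0],
)

```text
clock: 3.07
eef_pos: [515.2, 53.1, 108.6]
eef_rot: [-3.137, -0.002, 2.876]
wrist_force: [-1.6, -0.4, 3.1]
finger_gap: 0.7
```

drive_tool(
  motion=[0,0,1,0],
)

```text
clock: 3.15
eef_pos: [515.1, 53.1, 107.5]
eef_rot: [-3.137, -0.002, 2.876]
wrist_force: [-2.0, -0.0, 3.5]
finger_gap: 0.5
```

drive_tool(
  motion=[0,0,1,0],
)

```text
clock: 3.23
eef_pos: [515.3, 53.1, 107.0]
eef_rot: [-3.137, -0.001, 2.876]
wrist_force: [-9.0, 0.7, 21.3]
finger_gap: 0.4
```

Bottomed out at 21 N, so it is fully down. I'll retreat, and stop the other two at about 107.6 mm.

drive_tool(
  motion=[0,0,-3,0,0,0,-10,0,0,0,-12,0,-30,0,0,0,-30,0,0,0,-30,0,0,0,-30,0,0,0,-15,0,0,0],
)

```text
clock: 3.9
eef_pos: [649.5, 17.4, 136.9]
eef_rot: [-3.137, 0.002, 2.878]
wrist_force: [-1.0, -0.8, -0.1]
finger_gap: 0.3
```

```bash
python3 go.py
```

```text
[649.5  17.4 136.9] [-3.137e+00  2.000e-03  2.878e+00] [-1.  -0.8 -0.1] 0.3203808219490738 3.9
wide [139.7  -1.2  -0.3]
narrow [-4.3  0.1  0. ]
plug [67.7 -0.6 -0.1]
```

drive_tool(
  motion=[-4,0,8,0,0,0,6,0,0,0,4,0,0,0,2,0,0,0,0.5,0],
)

```text
clock: 4.32
eef_pos: [653.7, 15.9, 114.0]
eef_rot: [-3.137, 0.002, 2.878]
wrist_force: [2.1, -0.9, 3.5]
finger_gap: 0.3
```

drive_tool(
  motion=[0,0,1,0,0,0,1,0,0,0,1,0,0,0,1,0],
)

```text
clock: 4.65
eef_pos: [653.7, 15.9, 112.6]
eef_rot: [-3.137, 0.007, 2.878]
wrist_force: [0.6, -1.1, 3.5]
finger_gap: 0.1
```

drive_tool(
  motion=[0,0,1.5,0,0,0,1.5,0],
)

```text
clock: 4.82
eef_pos: [653.7, 16.0, 110.1]
eef_rot: [-3.138, 0.008, 2.878]
wrist_force: [0.6, -2.4, 3.7]
finger_gap: 0.1
```

drive_tool(
  motion=[0,0,1.5,0,0,0,1.5,0],
)

```text
clock: 4.98
eef_pos: [653.8, 16.0, 107.1]
eef_rot: [-3.138, 0.008, 2.878]
wrist_force: [-2.3, -1.8, 20.3]
finger_gap: 0.4
```

Narrow catch is bottomed too (107.1 mm, 20 N). Now the plug.

drive_tool(
  motion=[0,0,-3,0,0,0,-10,0,0,0,-10,0,30,0,0,0,30,0,0,0,8,0,0,0,0,0,0,0],
)

```text
clock: 5.57
eef_pos: [584.7, 35.2, 131.3]
eef_rot: [-3.138, 0.004, 2.878]
wrist_force: [0.7, 0.7, -0.3]
finger_gap: 0.2
```

```bash
python3 go.py
python3 - <<'E'
from cell import *
import cv2
cv2.imwrite("pics/s2.png",cv2.resize(camera("scene")[180:360,200:440,::-1],None,fx=3,fy=3,interpolation=2))
E
```

```text
[584.7  35.2 131.3] [-3.138  0.004  2.878] [ 0.7  0.7 -0.3] 0.20847963578691261 5.5667
wide [72.6 -1.5 -0.3]
narrow [-71.5  -0.1   0.3]
plug [ 0.5 -0.8  0. ]
```

View pics/s2.png

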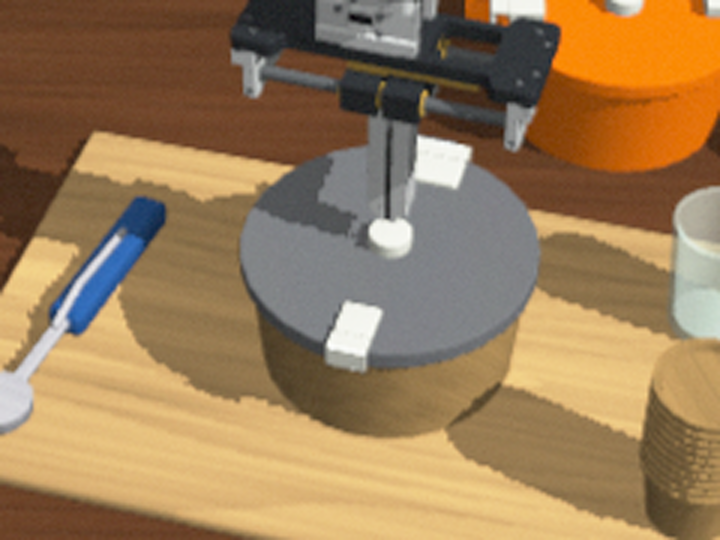

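The scene crop shows both catches nearly flush, narrow at (354,335) and wide at (440,162). The tub is upright and unmoved, and the fingertips hang over the raised plug at (390,237).

drive_tool(
  motion=[0,0,8,0,0,0,5,0,0,0,2,0,0,0,1,0],
)

```text
clock: 5.95
eef_pos: [587.7, 34.4, 114.5]
eef_rot: [-3.139, 0.005, 2.878]
wrist_force: [-0.8, -0.1, 0.4]
finger_gap: 0.5
```

drive_tool(
  motion=[0,0,1.2,0,0,0,1.2,0,0,0,1.2,0],
)

```text
clock: 6.2
eef_pos: [588.0, 34.3, 110.0]
eef_rot: [-3.139, 0.003, 2.877]
wrist_force: [-2.1, 0.7, 2.8]
finger_gap: 0.7
```

drive_tool(
  motion=[0,0,1.2,0,0,0,1.2,0],
)

```text
clock: 6.37
eef_pos: [587.9, 34.3, 107.5]
eef_rot: [-3.139, 0.003, 2.877]
wrist_force: [-3.3, 1.0, 3.2]
finger_gap: 0.4
```

drive_tool(
  motion=[0,0,0.5,0,0,0,0,0],
)

```text
clock: 6.53
eef_pos: [588.1, 34.3, 107.3]
eef_rot: [-3.139, 0.004, 2.877]
wrist_force: [-0.8, -0.1, 0.4]
finger_gap: 0.7
```

drive_tool(
  motion=[0,0,-3,0,0,0,-10,0,0,0,-30,0,0,0,-30,0,40,0,0,0,40,0,0,0,40,0,0,0,40,0,0,0],
)

```text
clock: 7.2
eef_pos: [435.0, 75.4, 186.3]
eef_rot: [-3.141, 0.012, 2.873]
wrist_force: [-0.0, 0.9, 1.1]
finger_gap: 0.3
```

drive_tool(
  motion=[40,0,0,0,40,0,0,0,0,0,0,0,0,0,0,0],
)

```text
clock: 7.53
eef_pos: [349.6, 98.2, 188.0]
eef_rot: [3.14, 0.017, 2.875]
wrist_force: [0.4, 0.2, -0.0]
finger_gap: 0.3
```

Run:
```python
from cell import *
from h import *
a=camera("scene")[:,:,::-1]; t=camera("top")[:,:,::-1]
cv2.imwrite("pics/e.png",np.hstack([cv2.resize(x,None,fx=3,fy=3,interpolation=2) for x in(a[210:340,260:390],t[150:280,247:377])]))
for n,im,(x0,y0,x1,y1) in(("top",t,(262,160,362,272)),("scene",a,(270,215,390,325))):
    hsv=cv2.cvtColor(np.ascontiguousarray(im),cv2.COLOR_BGR2HSV)[y0:y1,x0:x1]
    N,L,st,ce=cv2.connectedComponentsWithStats(((hsv[...,2]>185)&(hsv[...,1]<30)).astype(np.uint8))
    for k in range(1,N):
        if st[k,4]>30: print(n,st[k],np.round(ce[k]+[x0,y0],1),np.round(cast(camera_info(n),*(ce[k]+[x0,y0]),107),1))
```

```text
top [ 52   7  15  20 196] [320.9 176.3] [659.8  13.8 107. ]
top [ 44  46  13  13 130] [311.8 212. ] [583.3  33.7 107. ]
top [ 27  77  29  24 484] [302.9 248.1] [506.8  53.3 107. ]
scene [ 55   9  32  19 408] [340.6 232.7] [506.2  54.4 107. ]
scene [ 53  39  15  12 132] [329.7 259.5] [582.5  34.6 107. ]
scene [ 39  65  18  19 230] [317.8 289.3] [659.1  14.9 107. ]
```

View pics/e.png

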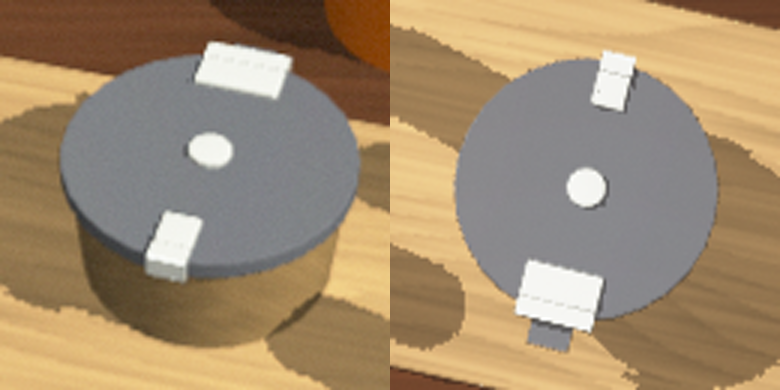

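All three stand low, and their rays cast at 107 mm fall within about 2 mm of the first positions. The tub hasn't moved and the arm is clear.

```bash
python3 -c "
from cell import *
print(sign_off())"
```

```text
the job is handed in; nothing more can be done
None
```

I pressed the grey tub's wide catch, then the narrow catch, then the vent plug with the shut fingertips, backed the arm clear and handed the job in at about 7.6 s. `sign_off` gave no verdict.

- **Catches:** both were pressed until they stopped, at a fingertip height of about 107 mm, which is their fully-down height. The wrist force there read 21.3 N vertical (about 23 N in total) on the wide catch and 20.3 N on the narrow one. That is under the 25 N limit, but not by much.
- **Plug:** the fingertip went down to 107.3 mm, which puts the plug about 7.7 mm down against the 6.2 mm needed. I eased off before its hard stop, so its depth rests on fingertip height and not on a force reading. The fingertip landed about 4 mm off the plug's centre, still on its top.
- **Tub and surroundings:** the last top and scene pictures show all three parts low, the tub upright and in place within about 2 mm, and the arm clear. I didn't measure the cups, glass and scoop again, but the arm stayed well away from them.

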